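# Close a filter cassette in the lever press

## Task

Slide the carrier with the filter cassette fully home against the back stop of the press, then swing the press lever down to its stop so that the cassette is pressed fully shut, and hold it there firmly for about a second without forcing it. Ease the lever back up to rest, never letting it fly up by itself, and leave the carrier home in the press and the other things on the bench where they stand.

Things in the scene. Friction and masses are not known exactly. Their poses are not given: they have to be found in the camera images.
- press: Hand-lever press, fixed. Origin: on the worktop, below the ram's axis; x points from the loading side to the column at the back, z up. Base plate x -205 to 125, y -75 to 75, top at z 12 mm. Head over it: x -32 to 118, y -33 to 70, underside at z 105, top 225 mm, clamped +-3 mm higher or lower each time.
- back_stop (a point): Middle of the front face of the press's steel back stop, 16 mm tall, at press x 42, z 20 mm. Two guide rails lead to it along the press's x: inner faces at y +-41.5, tops at z 24, x from -173 to 42 mm.
- ram: The press's vertical square steel ram (22 mm), driven straight down by the lever. Screwed into its lower end is a round foot 44 mm across, set to another length each time and not measured: the foot's underside lies level with this origin +-5 mm (about z 80 mm with the lever up).
- lever (a joint): Press lever, rad: 0 = up at rest, grows as it swings down; a spring swings it back. Free it would go to 0.72; over a cassette it stops earlier (between 0.3 and 0.65, depending on head and foot: feel for it). The spring takes 2 to 5 N at the paddle, the ram gets 4 times the rest; at the stop 15 to 25 N on the paddle is firm, over 35 N forces it.
- lever_pivot (a point): Centre of the lever's hinge, whose line is the press's x axis direction; at press x 0, y 55, z about 200 mm. The lever points to press -y, at rest 0.33 rad above level.
- paddle (a point): Centre of the upper face of the lever's grey flat paddle: 95 mm along the lever, 42 mm across (press x), 20 mm thick, 220 mm from the hinge. At rest about press y -150, z 280 mm; it swings down on an arc about the hinge.
- carrier: Loose white carrier, plate 172 x 80 x 10 mm (x -130 to 42 mm), lying on the press's base between the rails, with a round two-part filter cassette 72 mm across. Origin: cassette centre, plate underside; x towards the back stop. Against the stop, its origin is at press x 0. About 0.35 kg.
- tab (a point): Middle of the front (robot side) face of the carrier's upright tab, 56 mm wide (y), 10 mm thick (x); the tab's upper edge is 19 mm above this point, the plate's upper face 17 mm below. It lies 126 mm in front of the cassette's centre.
- cassette_top (a joint): How far the cassette's upper half (72 mm disc, 22 mm thick) is pressed down on the lower half, m: 0 = 8 mm proud, its upper face 50 mm above the carrier's underside; 0.008 = shut, no gap. A stiff push fit (15 N) that stays where it is pressed.
- amber_vial: Bystander: brown glass vial with dark cap, 44 mm across, 76 mm high; origin at the centre of its underside.
- beaker: Bystander: white plastic beaker with a handle, 70 mm across, 94 mm high; origin at the centre of its underside.
- flask: Bystander: clear conical flask, 73 mm across, 112 mm high; origin at the centre of its underside.
- tape_roll: Bystander: roll of tape lying flat, 91 mm across, 18 mm high; origin at the centre of its underside.
- bottle_20: Bystander: plastic sample bottle, 52 mm across, 185 mm high; origin at the centre of its underside.
There are look-alikes about, which are no part of the job. What is shaped like the carrier but blue or brown is not meant.

How it is judged:
By the outcome, as a careful person would: the job done as asked, in the order asked, and still so for the second after the job is handed in, with the robot touching nothing.
It also fails if it takes over 43 s, if anything falls off the work surface, if the arm or the gripper's body presses on something with over 40 N, if the wrist force passes 120 N, or if a joint passes its speed limit or range.

## Robot

A 6-joint arm with a two-finger parallel gripper is mounted at the origin on a cart in front of the work surface, level with it; the furniture and walls round the work are solid. World frame = base frame: x ahead of the robot, y to its left, z up, the work surface at z = 0. Lengths are in m, angles in rad, forces in N, time in s.
With the tool pointing down it reaches from about 0.4 to 0.825 m from the base axis. Payload 7 kg.
Tool frame: the origin (TCP) lies midway between the tips of the shut fingers; the grasp point (between the pads) lies 19 mm behind it; z points along the fingers, x is the direction in which the jaws open and shut, and the axes are right-handed (so a half turn about z gives the same grasp; the last joint's range is limited). The gripper opens to 88 mm and grips with 3 to 60 N. Pads are 19 mm wide; open, the fingers measure 130 mm over their backs; the gripper's body (78 mm by 193 mm) begins 47 mm behind the grasp point.
Start: joints at [-0.981, 0.359, 0.012, 0, -1.224, -0.288], TCP at [0.201, -0.644, 0.227] pointing down, gripper open.
Joint ranges: [-3.07, 3.07], [-1.43, 2.12], [-1.02, 1.25], [-3.03, 1.67], [-3.05, -0], [-3.03, 3.03]. Speed limits (rad/s): [2.39, 2.39, 3.01, 3.14, 3.14, 3.14].

## Interface

Orientations are given as [roll, pitch, yaw] about the fixed x, y, z axes, in that order (R = Rz(yaw) Ry(pitch) Rx(roll)).
In Python, from station import status, eyes, workorder gives the robot as it stands.
- The arm moves only by the shell command python3 -m jog 'ROWS' [OPENING] [FORCE]. ROWS is JSON, a list of rows, each a list of 6 numbers: the shift along the world's x, y, z in mm, then the turn, a rotation vector about the world's x, y, z in rad. A call has 1 to 12 rows; each row shifts and turns the pose as measured when the row begins; what a row does not reach is not made up. A row lasts 1/10 s, in which the tool goes at most 50 mm and 8.59 degrees, less where a joint would pass 70% of its speed; a pose out of reach is approached as far as the arm can. A call with a gripper value outside its range is refused whole. OPENING is the opening, from 0 (shut) to 1 (fully open), set as the call begins (- or left out, the last holds). The fingers move at their own pace and stop on an object; FORCE is the grip in N (left out, the last holds). Time passes only in rows, so rows that do not move let the fingers close. It gives the time, the measured TCP pose, the force and the opening at its end, in the units of the state.
- status.get_state(): the state, without advancing time (a new reading comes with each control period).
- eyes.grab_frame(name): name is "side" or "top" or "wrist"; returns the picture (400x640x3 uint8, blue, green, red); there is no depth.
- eyes.calibration(name): a dict with "camera_matrix" (3x3 intrinsics, pixels), "cam_to_world" (4x4, takes a point from camera to world coordinates); the wrist camera has in their place "hand_eye" (4x4, takes a point from camera to tool coordinates, whose origin is the TCP and whose axes are the tool frame's). Camera axes: x right, y up, looking along -z (the intrinsics and any distortion apply to the point x, -y, -z); pixel columns grow to the right and rows downward; lengths in m; the calibration is good to about 2 mm. A picture is of the moment at which its call begins: read the wrist's pose just before it. calibration takes no time and is no camera call.
- workorder.job_done(): hands the job in, once; it reports no verdict.
The state is a dict: "t": time; "q": joint angles; "qd": joint speeds; "joint_efforts": joint torques, N m; "eef_pos": TCP position; "ee_rot": TCP orientation; "force": force on the tool from outside, world axes, zero at the start; "moment": the same for the moment, N m; "width": finger opening in m.
Only numpy, scipy, OpenCV 4.12 (cv2) and the standard library are available. Lean on these libraries where they do the work, as an engineer would, in place of code of your own. Each camera call takes 0.05 s, during which the arm holds its last target. There are 200 camera calls.

## Working session

There is one attempt and no reset: what is moved stays moved. The work goes in short steps, Python scripts to look and compute and a shell command to move; the robot and the scene stay as the last step left them, time stands still between calls to the robot, and variables do not carry over. Pictures are saved under pics/ and viewed, about 8 in all and at most 12, crops included, and the job is handed in when it is done.

```bash
mkdir -p pics; python3 - <<'E'
from station import status, eyes
import cv2, numpy as np
np.set_printoptions(precision=4,suppress=True)
print(status.get_state())
for n in("side","top"):
    f=eyes.grab_frame(n); cv2.imwrite(f"pics/{n}0.png",f); c=eyes.calibration(n); print(n,c)
print(eyes.calibration("wrist"))
a=np.vstack([cv2.imread("pics/top0.png"),cv2.imread("pics/side0.png")])
E
```

```text
{'t': 0.0, 'q': array([-0.9809,  0.3594,  0.0111, -0.0004, -1.2241, -0.2881]), 'qd': array([ 0.001 ,  0.0005,  0.0013,  0.0002, -0.0007,  0.001 ]), 'joint_efforts': array([ -0.0013, -58.2719,  29.3059,   6.9971,   0.007 ,  -0.0002]), 'eef_pos': array([ 0.2005, -0.644 ,  0.2256]), 'ee_rot': array([-3.1415, -0.0017,  1.8724]), 'force': array([-0.4256,  0.3983,  0.5323]), 'moment': array([0.0146, 0.002 , 0.0143]), 'width': 0.08764361409741583}
side {'camera_matrix': array([[448.3042,   0.    , 315.8775],
       [  0.    , 448.3042, 207.4833],
       [  0.    ,   0.    ,   1.    ]]), 'cam_to_world': array([[ 0.9988, -0.0405,  0.0259,  0.6512],
       [ 0.0458,  0.6368, -0.7697, -1.2217],
       [ 0.0147,  0.77  ,  0.6379,  1.1164],
       [ 0.    ,  0.    ,  0.    ,  1.    ]])}
top {'camera_matrix': array([[450.913 ,   0.    , 318.5736],
       [  0.    , 450.913 , 193.5475],
       [  0.    ,   0.    ,   1.    ]]), 'cam_to_world': array([[ 0.0289,  0.9925, -0.1189,  0.4446],
       [-0.9996,  0.028 , -0.0093, -0.0572],
       [-0.0059,  0.1191,  0.9929,  1.5781],
       [ 0.    ,  0.    ,  0.    ,  1.    ]])}
{'camera_matrix': array([[303.6501,   0.    , 314.5417],
       [  0.    , 303.6501, 197.4717],
       [  0.    ,   0.    ,   1.    ]]), 'hand_eye': array([[ 1.    , -0.0011, -0.0006, -0.0004],
       [-0.0012, -0.9675, -0.2528, -0.0685],
       [-0.0003,  0.2528, -0.9675, -0.1583],
       [ 0.    ,  0.    ,  0.    ,  1.    ]])}
```

View pics/top0.png

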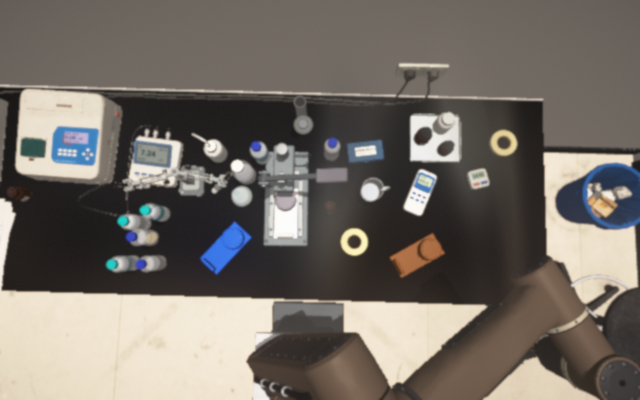

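View pics/side0.png

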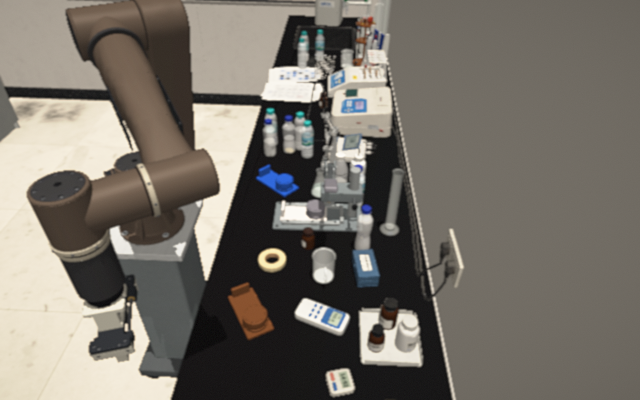

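The top view shows the press at about (287,200), with its paddle at (332,175) and the white carrier at (287,225). The blue (228,247) and brown (417,255) carriers are look-alikes. The white one lies on the press base between the rails, so it is the one meant. I'll confirm that in a crop.

```bash
python3 - <<'E'
import cv2, numpy as np
a=cv2.imread("pics/top0.png")[130:255,215:385]; b=cv2.imread("pics/side0.png")[140:260,255:415]
a=cv2.resize(a,(680,500),interpolation=cv2.INTER_CUBIC)
cv2.imwrite("pics/topc.png",a)
cv2.imwrite("pics/sidec.png",cv2.resize(b,(800,600),interpolation=cv2.INTER_CUBIC))
E
```

```text
(no output)
```

View pics/topc.png

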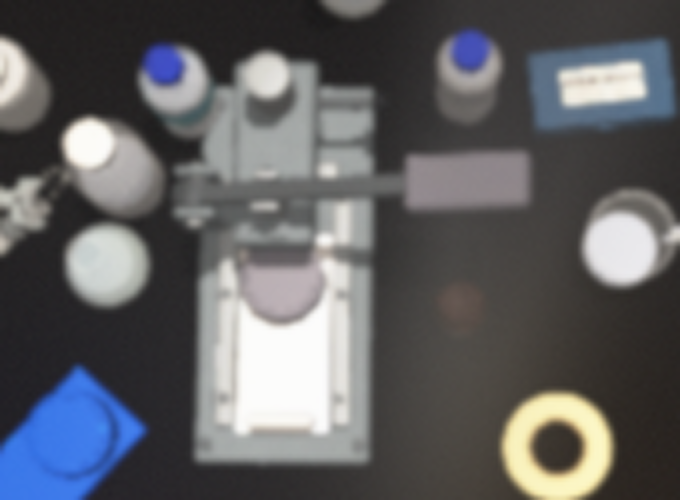

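View pics/sidec.png

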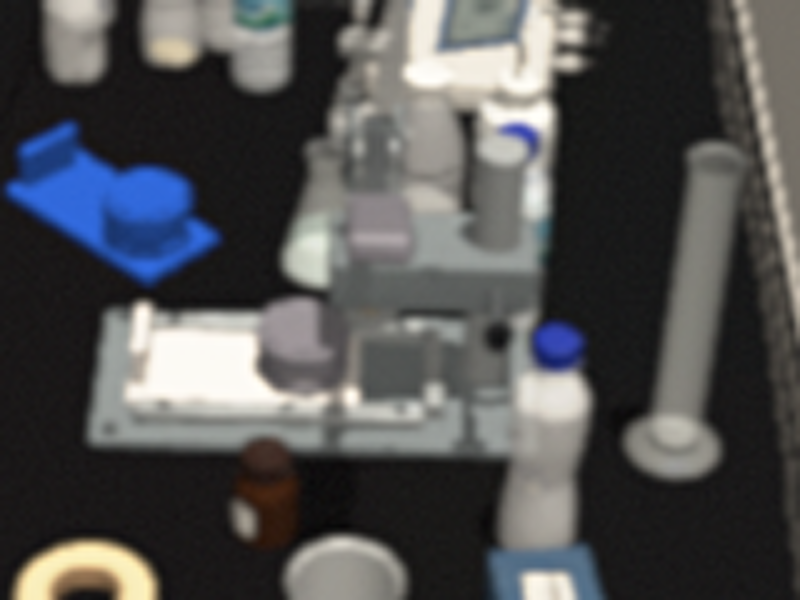

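```bash
cat > h.py <<'E'
from station import status, eyes
import cv2, numpy as np
np.set_printoptions(precision=4,suppress=True)
def ray(n,u,v,z,T=None):
    c=eyes.calibration(n); K=c["camera_matrix"]; T=c["cam_to_world"] if T is None else T
    d=T[:3,:3]@np.array([(u-K[0,2])/K[0,0],-(v-K[1,2])/K[1,1],-1]); o=T[:3,3]
    return o+d*(z-o[2])/d[2]
E
python3 - <<'E'
from h import *
t=lambda x,y,z:ray("top",215+x/4-.4,130+y/4-.4,z)
s=lambda x,y,z:ray("side",255+x/5-.4,140+y/5-.4,z)
for l,p in dict(BL=(196,462,.012),BR=(369,463,.012),FR=(374,88,.012),tabL=(250,428,.058),tabR=(312,430,.058),plL=(236,430,.022),plR=(326,432,.022),pa=(405,153,.28),pb=(530,151,.28),pc=(529,207,.28),pd=(408,211,.28),cass=(282,322,.062),vial=(462,300,.076),beaker=(622,248,.094)).items(): print(l,t(*p))
for l,p in dict(sBL=(105,310,.012),sBR=(90,445,.012),sFRx=(510,455,.012),tabtopN=(135,375,.058),tabtopF=(148,303,.058),padN=(382,245,.28),vial=(268,450,.076)).items(): print('s',l,s(*p))
E
```

```text
BL [0.4475 0.142  0.012 ]
BR [ 0.451  -0.0074  0.012 ]
FR [ 0.7805 -0.0012  0.012 ]
tabL [0.4771 0.092  0.058 ]
tabR [0.4769 0.0399 0.058 ]
plL [0.4758 0.1075 0.022 ]
plR [0.4763 0.0301 0.022 ]
pa [ 0.6753 -0.035   0.28  ]
pb [ 0.6794 -0.1261  0.28  ]
pc [ 0.6381 -0.1262  0.28  ]
pd [ 0.6327 -0.0384  0.28  ]
cass [0.5667 0.0682 0.062 ]
vial [ 0.5883 -0.0828  0.076 ]
beaker [ 0.6336 -0.2139  0.094 ]
s sBL [0.4473 0.1368 0.012 ]
s sBR [ 0.4544 -0.0199  0.012 ]
s sFRx [ 0.7605 -0.0117  0.012 ]
s tabtopN [0.4861 0.0069 0.058 ]
s tabtopF [0.4871 0.0906 0.058 ]
s padN [ 0.6596 -0.1185  0.28  ]
s vial [ 0.5881 -0.087   0.076 ]
```

The crop confirms the white carrier on the press base. The press origin is about (0.654, 0.071) with yaw about 0.02. The base measures 149 × 330 mm, and the paddle at (0.656, -0.081) matches the expected spot. The carrier needs about 49 mm of travel. Next I go to the front of the tab with the fingers shut.

```bash
python3 -m jog '[[18,50,0,0,0,-0.025],[18,50,0,0,0,-0.025],[18,50,0,0,0,-0.025],[18,50,0,0,0,-0.025],[18,50,0,0,0,-0.025],[18,50,0,0,0,-0.025],[18,50,0,0,0,-0.025],[18,50,0,0,0,-0.025],[18,50,0,0,0,-0.025],[18,50,0,0,0,-0.025],[18,50,0,0,0,-0.025],[18,50,0,0,0,-0.02]]' 0 30
```

```text
t: 1.3
eef_pos: [0.3974, -0.0758, 0.2199]
ee_rot: [-3.14, -0.01, 1.556]
force: [2.3, -1.5, -0.0]
width: 0.0015
```

```bash
python3 -m jog '[[9,47,-15,0,0.002,0.01],[9,47,-15,0,0.002,0.01],[9,47,-20,0,0.002,0.01],[0,0,-20,0,0.002,0],[0,0,0,0,0,0],[0,0,0,0,0,0]]'; python3 - <<'E'
from h import *
print(status.get_state()["eef_pos"],status.get_state()["ee_rot"])
cv2.imwrite("pics/w1.png",eyes.grab_frame("wrist"))
E
```

```text
t: 1.9
eef_pos: [0.4242, 0.0695, 0.1518]
ee_rot: [-3.135, -0.011, 1.595]
force: [0.5, -0.8, 1.3]
width: 0.0
[0.4242 0.0695 0.1518] [-3.1354 -0.0108  1.5952]
```

View pics/w1.png

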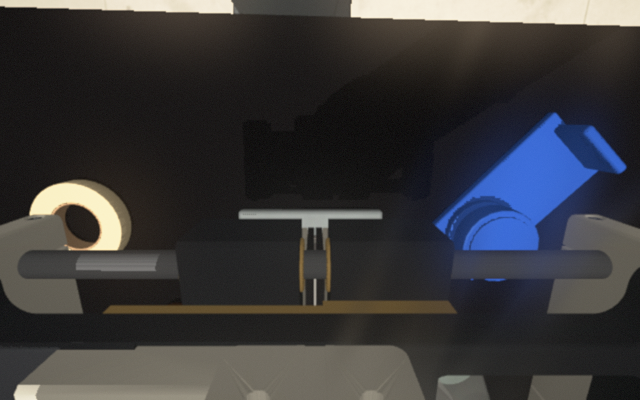

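The wrist view shows the base plate's front edge at row 214, columns 239–382, so its centre is at y ≈ 0.066. That agrees with the top view. The fingers hide the tab. I descend in front of it.

```bash
python3 -m jog '[[5,-1,-30,0,0.002,0],[5,-1,-30,0,0.003,0],[5,0,-30,0,0.003,0],[0,0,-20,0,0.003,0],[0,0,-6,0,0,0],[0,0,0,0,0,0]]'
```

```text
t: 2.55
eef_pos: [0.4443, 0.0638, 0.0397]
ee_rot: [-3.137, -0.017, 1.586]
force: [0.4, 0.7, 0.7]
width: 0.0004
```

```bash
python3 -m jog '[[8,2,-1,0,0,0],[8,1,0,0,0,0],[8,0,0,0,0,0],[8,0,0,0,0,0],[8,0,0,0,0,0],[8,0,0,0,0,0],[8,0,0,0,0,0]]'
```

```text
t: 3.25
eef_pos: [0.506, 0.0672, 0.043]
ee_rot: [-3.141, -0.02, 1.586]
force: [-2.9, 0.0, 1.9]
width: 0.0004
```

```bash
python3 -m jog '[[4,0,-2,0,0.005,0],[4,0,-1,0,0.005,0]]'; python3 -m jog '[[4,0,0,0,0,0],[4,0,0,0,0,0]]'; python3 -m jog '[[4,0,0,0,0,0],[4,0,0,0,0,0]]'
```

```text
t: 3.45
eef_pos: [0.5148, 0.0671, 0.0398]
ee_rot: [-3.13, -0.02, 1.585]
force: [-3.4, 0.2, 1.7]
width: 0.0003
t: 3.65
eef_pos: [0.5154, 0.0653, 0.0379]
ee_rot: [-3.114, -0.017, 1.583]
force: [-17.8, 6.3, 11.9]
width: 0.0004
t: 3.85
eef_pos: [0.5151, 0.0639, 0.0361]
ee_rot: [-3.098, -0.014, 1.581]
force: [-15.8, 5.3, 10.8]
width: 0.0004
```

```bash
python3 -m jog '[[-12,2,2,0,0,0],[-3,1,0,-0.02,0.017,0.005],[0,0,0,-0.02,0,0],[0,0,0,0,0,0]]'; python3 - <<'E'
from h import *
for n in("top","side"): cv2.imwrite(f"pics/{n}1.png",eyes.grab_frame(n))
a=cv2.resize(cv2.imread("pics/top1.png")[150:250,245:325],(400,500),interpolation=cv2.INTER_CUBIC)
b=cv2.resize(cv2.imread("pics/side1.png")[165:245,265:345],(400,500),interpolation=cv2.INTER_CUBIC)
cv2.imwrite("pics/c1.png",np.hstack([a,b]))
E
```

```text
t: 4.25
eef_pos: [0.5008, 0.0677, 0.0385]
ee_rot: [-3.082, 0.027, 1.587]
force: [0.9, -0.4, 0.4]
width: 0.0001
```

View pics/c1.png

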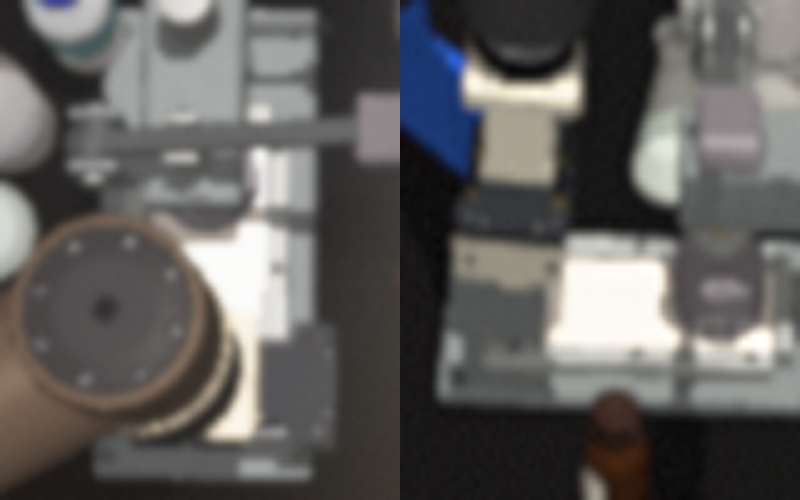

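The arm hides the tab. My tilt correction was also on the wrong axis, so I level the tool and push again to see if the stop is at the same place.

```bash
python3 -m jog '[[0,0,0,0.027,-0.06,0],[0,0,-2,0,0,0],[5,0,0,0,0,0],[5,0,0,0,0,0]]';python3 -m jog '[[4,0,0,0,0,0],[5,0,0,0,0,0]]'; python3 -m jog '[[7,0,0,0,0,0],[7,0,0,0,0,0]]'
```

```text
t: 4.75
eef_pos: [0.5126, 0.0682, 0.0369]
ee_rot: [3.139, -0.001, 1.586]
force: [0.0, 0.2, 0.2]
width: 0.0004
t: 4.95
eef_pos: [0.5157, 0.0666, 0.0354]
ee_rot: [-3.13, 0.002, 1.584]
force: [-29.5, 9.1, 19.3]
width: 0.0002
t: 5.15
eef_pos: [0.5151, 0.0635, 0.0323]
ee_rot: [-3.101, 0.008, 1.58]
force: [-26.7, 9.1, 16.4]
width: 0.0004
```

The stop repeats at x = 0.515 under 28 N, so the carrier is home. I retreat and rise.

```bash
python3 -m jog '[[-15,1,2,0,-0.04,0],[-15,0,0,0,0,0],[0,0,40,0,0,0],[0,0,45,0,0,0],[0,-15,45,0,0,0],[0,-35,45,0,0,0],[0,-40,45,0,0,0],[0,-40,40,0,0,0],[10,-30,40,0,0,0],[20,0,20,0,0,0],[0,0,0,0,0,0]]'; python3 - <<'E'
from h import *
for n in("top","side"): cv2.imwrite(f"pics/{n}2.png",eyes.grab_frame(n))
a=cv2.resize(cv2.imread("pics/top2.png")[150:250,245:325],(400,500),interpolation=cv2.INTER_CUBIC)
b=cv2.resize(cv2.imread("pics/side2.png")[150:250,265:345],(400,500),interpolation=cv2.INTER_CUBIC)
cv2.imwrite("pics/c2.png",np.hstack([a,b]))
E
```

```text
t: 6.25
eef_pos: [0.513, -0.082, 0.3449]
ee_rot: [-3.136, 0.015, 1.585]
force: [-0.7, 0.5, -0.6]
width: 0.0003
```

View pics/c2.png

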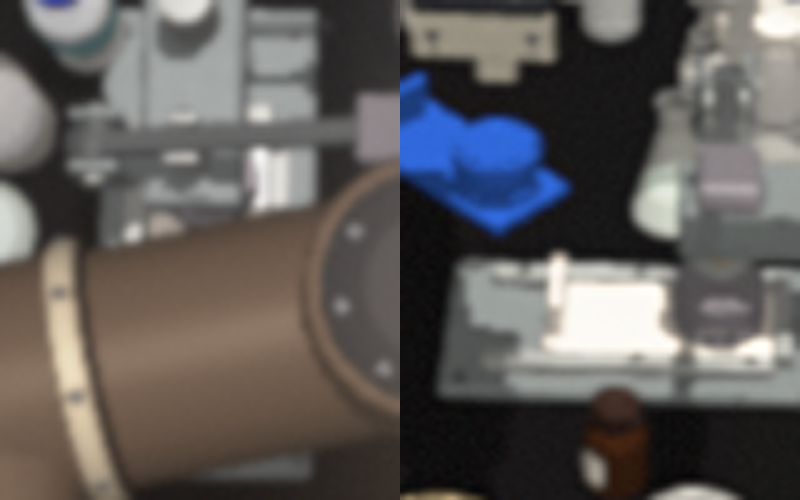

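Side crop: the white plate's near front corner is at about crop (545,350), the tab stands at (553,280), and the cassette is under the foot. I check that corner numerically and work out where the paddle is.

```bash
python3 - <<'E'
from h import *
print("plate front before/after",ray("side",255+125/5,140+402/5,.022),ray("side",265+(545-400)/5,150+350/5,.022))
a=[cv2.imread(f"pics/side{i}.png") for i in (0,2)]
for i in a: print([(r,i[r,275:305].min(axis=1).tolist()) for r in (208,213)])
E
```

```text
plate front before/after [0.478  0.0156 0.022 ] [0.5294 0.021  0.022 ]
[(208, [102, 140, 155, 157, 157, 170, 208, 235, 233, 217, 227, 242, 246, 245, 245, 245, 245, 245, 246, 245, 245, 245, 245, 245, 246, 246, 246, 246, 247, 245]), (213, [128, 152, 157, 156, 153, 151, 148, 152, 166, 206, 236, 244, 245, 245, 245, 244, 244, 244, 244, 244, 244, 244, 244, 244, 245, 244, 244, 245, 246, 241])]
[(208, [56, 75, 100, 133, 153, 158, 156, 157, 154, 155, 155, 155, 154, 153, 149, 148, 146, 144, 147, 176, 227, 236, 221, 225, 241, 246, 245, 245, 245, 245]), (213, [68, 79, 82, 99, 130, 151, 156, 155, 156, 156, 157, 156, 156, 156, 155, 155, 154, 151, 146, 141, 150, 168, 200, 232, 243, 245, 244, 244, 244, 244])]
```

The plate front moved about 50 mm to x ≈ 0.525 ± 0.004, which fits home. Now I go above the paddle.

```bash
python3 -m jog '[[40,0,0,0,0,0],[40,0,0,0,0,0],[40,0,0,0,0,0],[18,-2,-8,0,-0.005,0],[4,0,-12,0.015,0,0],[0,0,0,0,0,0]]'; python3 - <<'E'
from h import *
cv2.imwrite("pics/side3.png",eyes.grab_frame("side"))
cv2.imwrite("pics/c3.png",cv2.resize(cv2.imread("pics/side3.png")[110:250,265:405],(600,600),interpolation=cv2.INTER_CUBIC))
E
```

```text
t: 6.95
eef_pos: [0.6519, -0.0795, 0.313]
ee_rot: [-3.124, -0.004, 1.591]
force: [-0.7, -0.2, -0.5]
width: 0.0002
```

View pics/c3.png

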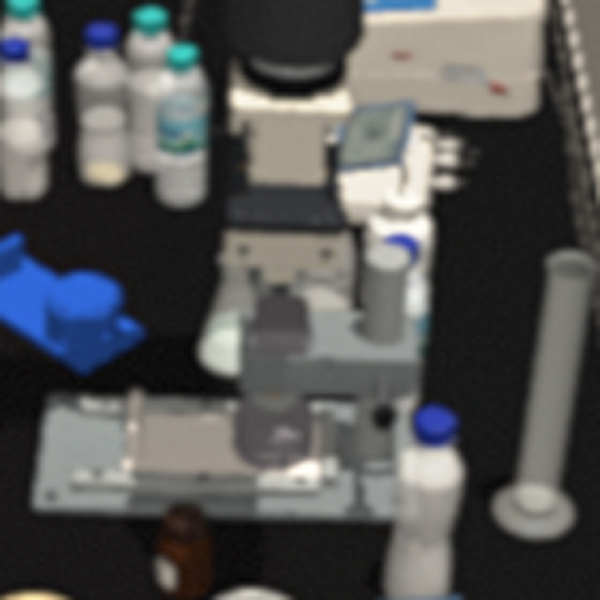

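The fingers are above the paddle at crop (285,305). I press down in small steps.

```bash
python3 -m jog '[[3,-1,-10,0,-0.01,0],[0,-1,-10,0,0,0],[0,-1,-8,0,0,0]]'; python3 -m jog '[[0,-1,-8,0,0,0],[0,-1,-8,0,0,0]]';python3 -m jog '[[0,-1,-8,0,0,0],[0,-1,-8,0,0,0]]'
```

```text
t: 7.3
eef_pos: [0.6527, -0.0823, 0.2878]
ee_rot: [-3.138, -0.003, 1.592]
force: [0.3, 0.3, 0.4]
width: 0.0003
t: 7.5
eef_pos: [0.6521, -0.0845, 0.2723]
ee_rot: [-3.14, -0.002, 1.593]
force: [-0.7, -1.0, 0.9]
width: 0.0004
t: 7.7
eef_pos: [0.6521, -0.087, 0.2561]
ee_rot: [3.142, -0.002, 1.593]
force: [0.3, -0.5, 1.4]
width: 0.0005
```

```bash
python3 -m jog '[[0,-1,-8,0,0,0],[0,-1,-8,0,0,0]]';python3 -m jog '[[0,-1,-6,0,0,0],[0,0,-6,0,0,0]]';python3 -m jog '[[0,0,-6,0,0,0],[0,0,-6,0,0,0]]'
```

```text
t: 7.9
eef_pos: [0.6522, -0.0896, 0.2391]
ee_rot: [3.141, -0.001, 1.593]
force: [0.2, -1.2, 2.7]
width: 0.0005
t: 8.1
eef_pos: [0.6523, -0.091, 0.2257]
ee_rot: [3.141, -0.001, 1.593]
force: [-0.1, -1.7, 2.2]
width: 0.0003
t: 8.3
eef_pos: [0.6524, -0.0914, 0.2128]
ee_rot: [3.141, -0.001, 1.593]
force: [-0.9, -3.0, 6.1]
width: 0.0002
```

```bash
python3 -m jog '[[0,0,-5,0,0,0],[0,0,-5,0,0,0]]';python3 -m jog '[[0,0,-5,0,0,0],[0,0,-5,0,0,0]]';python3 -m jog '[[0,0,-4,0,0,0]]';python3 -m jog '[[0,0,-4,0,0,0]]'
```

```text
t: 8.5
eef_pos: [0.6524, -0.0919, 0.203]
ee_rot: [3.141, 0.0, 1.593]
force: [-2.5, -0.8, 6.4]
width: -0.0003
t: 8.7
eef_pos: [0.6525, -0.0919, 0.1937]
ee_rot: [3.14, 0.001, 1.593]
force: [-2.3, 0.3, 7.3]
width: 0.0004
t: 8.8
eef_pos: [0.6525, -0.0919, 0.19]
ee_rot: [3.139, 0.001, 1.593]
force: [-2.3, 0.3, 7.7]
width: 0.0004
t: 8.9
eef_pos: [0.6526, -0.0918, 0.1869]
ee_rot: [3.139, 0.001, 1.594]
force: [-5.5, 2.5, 18.3]
width: 0.0003
```

```bash
python3 -m jog '[[0,0,-2.5,0,0,0]]';python3 -m jog '[[0,0,-3,0,0,0]]'
```

```text
t: 9.0
eef_pos: [0.6526, -0.0917, 0.1865]
ee_rot: [3.137, 0.001, 1.595]
force: [-7.6, 2.3, 22.2]
width: 0.0007
t: 9.1
eef_pos: [0.6527, -0.0918, 0.1864]
ee_rot: [3.135, 0.002, 1.596]
force: [-9.8, 1.8, 22.0]
width: 0.0004
```

```bash
python3 -m jog '[[-0.5,0,-2.5,0,0,0],[-0.5,0,-2.5,0,0,0],[-0.3,0,-2.5,0,0,0]]';python3 -m jog '[[-0.3,0,-2.5,0,0,0],[-0.3,0,-2.5,0,0,0],[-0.3,0,-2.5,0,0,0]]'
```

```text
t: 9.4
eef_pos: [0.6526, -0.0917, 0.1868]
ee_rot: [3.127, 0.004, 1.598]
force: [-5.7, 1.2, 15.4]
width: 0.0005
t: 9.7
eef_pos: [0.6527, -0.0917, 0.1868]
ee_rot: [3.12, 0.005, 1.601]
force: [-6.0, 0.4, 15.5]
width: 0.0004
```

Force has eased to 15.5 N. I raise it a little and hold for a full second.

```bash
python3 -m jog '[[-0.3,0,-3.2,0,0,0],[-0.3,0,-3.2,0,0,0],[-0.3,0,-3.2,0,0,0]]';python3 -m jog '[[-0.3,0,-3.2,0,0,0],[-0.3,0,-3.2,0,0,0],[-0.3,0,-3.2,0,0,0],[-0.3,0,-3.2,0,0,0]]';python3 -m jog '[[-0.3,0,-3.2,0,0,0],[-0.3,0,-3.2,0,0,0],[-0.3,0,-3.2,0,0,0],[-0.3,0,-3.2,0,0,0]]'
```

```text
t: 10.0
eef_pos: [0.6528, -0.0917, 0.1866]
ee_rot: [3.112, 0.007, 1.604]
force: [-7.7, 1.4, 20.2]
width: 0.0002
t: 10.4
eef_pos: [0.6528, -0.0917, 0.1867]
ee_rot: [3.1, 0.009, 1.607]
force: [-8.2, 1.0, 19.9]
width: 0.0005
t: 10.8
eef_pos: [0.6528, -0.0917, 0.1867]
ee_rot: [3.089, 0.011, 1.611]
force: [-8.4, 2.6, 19.1]
width: 0.0007
```

```bash
python3 -m jog '[[0,0,3,0,0.005,0],[0,0,4,0,0.005,0],[0,0,5,0,0.005,0]]';python3 -m jog '[[0,0,5,0,0.005,0],[0,0,5,0,0.005,0],[0,0,5,0,0.005,0]]';python3 -m jog '[[0,0,6,0,0.005,0],[0,0.5,6,0,0.005,0],[0,0.5,6,0,0.005,0]]'
```

```text
t: 11.1
eef_pos: [0.6526, -0.0917, 0.2008]
ee_rot: [3.102, 0.011, 1.612]
force: [0.5, -0.9, 3.7]
width: 0.0004
t: 11.4
eef_pos: [0.6526, -0.091, 0.2161]
ee_rot: [3.119, 0.009, 1.612]
force: [-0.2, 0.4, 2.8]
width: 0.0003
t: 11.7
eef_pos: [0.6526, -0.0889, 0.2346]
ee_rot: [3.137, 0.007, 1.612]
force: [0.2, 1.6, 1.6]
width: 0.0007
```

```bash
python3 -m jog '[[0,0.5,5,0,0,0],[0,0.5,5,0,0,0],[0,0.5,5,0,0,0]]';python3 -m jog '[[0,0.5,4,0,0,0],[0,0.5,4,0,0,0],[0,0.5,4,0,0,0]]';python3 -m jog '[[0,0.5,3,0,0,0],[0,0.5,3,0,0,0],[0,0.5,3,0,0,0]]';python3 -m jog '[[0,0.5,3,0,0,0],[0,0.5,3,0,0,0],[0,0.5,3,0,0,0]]'; python3 -m jog '[[0,0.5,3,0,0,0],[0,0,3,0,0,0],[0,0,3,0,0,0]]'
```

```text
t: 12.0
eef_pos: [0.6527, -0.0867, 0.2507]
ee_rot: [3.137, 0.007, 1.612]
force: [-0.8, 1.6, 0.2]
width: 0.0006
t: 12.3
eef_pos: [0.6527, -0.0851, 0.2638]
ee_rot: [3.137, 0.007, 1.612]
force: [-0.3, 1.2, 1.0]
width: 0.0005
t: 12.6
eef_pos: [0.6525, -0.0835, 0.2736]
ee_rot: [3.137, 0.007, 1.612]
force: [0.9, 0.7, 1.2]
width: 0.0006
t: 12.9
eef_pos: [0.6524, -0.082, 0.283]
ee_rot: [3.138, 0.007, 1.612]
force: [-0.2, 0.2, 0.0]
width: 0.0007
t: 13.2
eef_pos: [0.652, -0.0818, 0.2924]
ee_rot: [3.139, 0.007, 1.612]
force: [-0.3, 0.2, -0.4]
width: 0.0001
```

Now I lift clear, back away, and look.

```bash
python3 -m jog '[[0,0,25,0,0,0],[0,0,30,0,0,0],[-20,-20,15,0,0,0],[-35,-30,0,0,0,0],[-40,-30,0,0,0,0],[-40,-35,0,0,0,0],[-40,-35,0,0,0,0],[-20,-40,0,0,0,0],[0,-45,0,0,0,0],[0,-45,0,0,0,0],[0,0,0,0,0,0]]'; python3 - <<'E'
from h import *
for n in("top","side"): cv2.imwrite(f"pics/{n}4.png",eyes.grab_frame(n))
a=cv2.resize(cv2.imread("pics/top4.png")[130:255,225:345],(400,500),interpolation=cv2.INTER_CUBIC)
b=cv2.resize(cv2.imread("pics/side4.png")[150:250,265:345],(400,500),interpolation=cv2.INTER_CUBIC)
cv2.imwrite("pics/c4.png",np.hstack([a,b]))
E
```

```text
t: 14.3
eef_pos: [0.4533, -0.3641, 0.3665]
ee_rot: [3.138, 0.011, 1.616]
force: [-0.3, -0.2, -0.3]
width: 0.0004
```

View pics/c4.png

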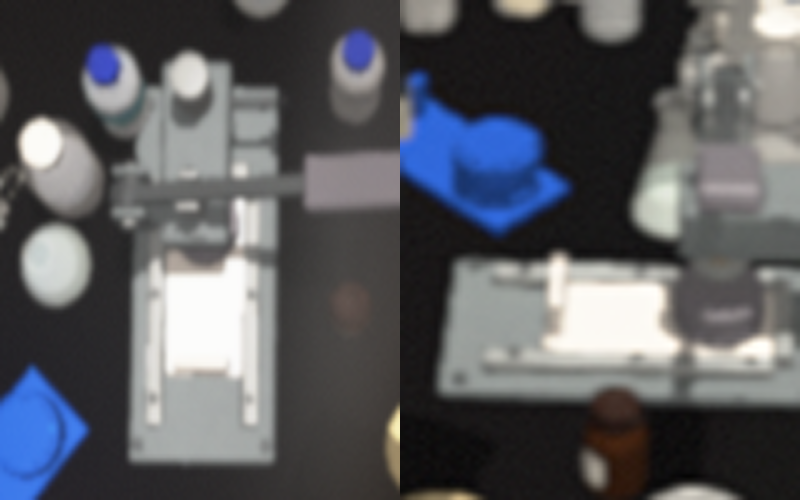

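The lever is back at rest with the paddle at its old pixels, the carrier is home, and the vial, tape and flask stand where they were. One numeric check remains.

```bash
python3 - <<'E'
from h import *
i=cv2.imread("pics/top4.png").min(axis=2).astype(int)
col=i[215:252,282:292].mean(1); g=np.diff(col); print([(215+k,round(v)) for k,v in enumerate(col)])
print("predicted rows: plate edge 75mm from base front; base front",ray("top",287,245.3,.012)[:2])
for v in (222,223,224,225): print(v,ray("top",287,v,.022)[0])
a,b=[cv2.imread(f"pics/side{k}.png") for k in(2,4)]
# cassette front column profile, brightness
for im in(a,b): print(im[198:222,322:328].mean((1,2)).round().astype(int).tolist())
d=cv2.absdiff(cv2.imread("pics/side0.png"),b).max(2)>40
n,_,s,c=cv2.connectedComponentsWithStats(d.astype(np.uint8)); print([(s[k].tolist()) for k in range(1,n) if s[k,4]>15 and s[k,0]>200])
E
```

```text
[(215, 251), (216, 251), (217, 251), (218, 249), (219, 245), (220, 243), (221, 231), (222, 188), (223, 161), (224, 166), (225, 169), (226, 169), (227, 169), (228, 169), (229, 169), (230, 168), (231, 168), (232, 167), (233, 168), (234, 168), (235, 168), (236, 167), (237, 168), (238, 168), (239, 168), (240, 168), (241, 168), (242, 168), (243, 165), (244, 151), (245, 113), (246, 70), (247, 46), (248, 42), (249, 42), (250, 42), (251, 41)]
predicted rows: plate edge 75mm from base front; base front [0.4492 0.0612]
222 0.5289961735204154
223 0.5255495985636413
224 0.5221048437771906
225 0.5186619077195691
[88, 87, 85, 84, 90, 93, 91, 86, 82, 80, 81, 89, 103, 108, 98, 87, 84, 88, 96, 99, 118, 163, 189, 175]
[88, 87, 85, 82, 84, 89, 90, 86, 81, 80, 81, 81, 82, 87, 97, 100, 92, 84, 86, 93, 117, 163, 188, 174]
[[213, 97, 10, 7, 34], [215, 104, 53, 117, 3331], [255, 198, 7, 5, 27], [308, 199, 14, 5, 45], [280, 200, 18, 21, 229], [295, 200, 4, 6, 18], [249, 203, 8, 5, 16], [306, 204, 15, 16, 165], [323, 211, 17, 11, 66], [257, 248, 19, 19, 175], [232, 283, 17, 7, 43], [230, 288, 28, 29, 434]]
```

```bash
python3 -c "
from station import workorder; print(workorder.job_done())"
```

```text
the job is handed in; nothing more can be done
None
```

I did the job in the order asked and handed it in at about 14.4 s; no verdict was reported.

- **Carrier:** I pushed the white carrier home by its tab with the fingers shut. It stopped at the same place (TCP x 0.515) on two separate pushes, the second at about 28 N. The last pictures put its front 75–79 mm from the base plate's front edge, against 75 mm expected, so it is home within the 2–4 mm the pictures resolve.
- **Pressing:** The lever met firm resistance over about 30 mm of paddle travel, then a hard stop. I held it there at 15–22 N for about 1.9 s, the last 1.1 s at about 20 N. Peak reading was 22 N, read between moves rather than continuously.
- **Cassette:** In the side view its upper half sits about 2 pixels lower than before, which fits 8 mm. I judged it shut from that and the hard stop, and did not see the gap close directly.
- **Lever:** I let it up slowly under the fingers. The force faded from 3.7 N to nothing by z 0.28, and the paddle is back at its old pixels. Near the top the readings (0.2–1.6 N) were close to sensor noise, so contact there is likely but not certain.
- **Bystanders:** The vial and flask look unmoved. Comparing the side picture with the first one also showed changes at the tape roll and the brown look-alike carrier. I take these for arm shadow, since the arm passed no lower than about 0.22 m there, but I did not check further.

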